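Stack the sample tins by size on their stand

ROBOT

A 7-joint arm with a two-finger parallel gripper is mounted at the origin on a cart in front of the work surface, level with it; the furniture and walls round the work are solid. World frame = base frame: x ahead of the robot, y to its left, z up, the work surface at z = 0. Lengths are in m, angles in rad, forces in N, time in s.
With the tool pointing down it reaches from about 0.425 to 0.875 m from the base axis. Payload 4.7 kg.
Tool frame: the origin (TCP) lies where the fingers leave the gripper's body, on its centre line; the fingertips stand 70 mm ahead of it and the grasp point (between the pads) lies 51 mm ahead of it; z points along the fingers, y is the line along which they close (so a half turn about z gives the same grasp; the last joint's range is limited). The gripper opens to 87 mm and grips with 3 to 60 N. Pads are 19 mm wide; open, the fingers measure 117 mm over their backs; the gripper's body (75 mm by 190 mm) begins 51 mm behind the grasp point.
Start: joints at [0.014, 0.321, -0.07, 1.45, 0.023, 1.371, -0.057], TCP at [0.65, -0, 0.292] pointing down, gripper open.
Joint ranges: [-2.86, 2.86], [-0.3, 2.09], [-1.38, 1.24], [0.06, 2.45], [-1.56, 4.7], [0.09, 2.05], [-2.69, 2.69]. Speed limits (rad/s): [2.57, 2.57, 3.14, 3.14, 3.14, 3.14, 3.14].

INTERFACE

Orientations are given as a rotation vector (axis times angle).
In Python, from bench import get_state, get_image, get_calibration, close_job gives the robot as it stands.
- The arm moves only by the tool send_rows, never from a script. Its argument "rows" is a list of rows, each an object of numbers: "hand": the finger opening in mm, from 0 to 87; "x", "y", "z": the shift along the world's x, y, z in mm; "roll": the turn about the world's z in degrees. A call has 1 to 10 rows; each row shifts and turns the commanded pose from where the row before left it; what a row does not reach is not made up. A row lasts 1/10 s, in which the tool goes at most 50 mm and 8.59 degrees, less where a joint would pass 70% of its speed; a pose out of reach is approached as far as the arm can. A call is refused whole if a number of a shift passes 50 or a number of a turn 8.59, either way. A call with a gripper value outside its range is refused whole. The fingers move at their own pace and stop on an object; "force" is the grip in N (left out, the last holds). Time passes only in rows, so rows that do not move let the fingers close. It gives the time, the measured TCP pose, the force, the opening and the grip force at its end, in the units of the state.
- get_state(): the state, without advancing time (a new reading comes with each control period).
- get_image(name): name is "scene" or "side" or "wrist"; returns the picture (400x640x3 uint8, blue, green, red); there is no depth.
- get_calibration(name): a dict with "mtx" (3x3 intrinsics, pixels), "world_from_camera" (4x4, takes a point from camera to world coordinates). Camera axes: x right, y down, z forward; pixel columns grow to the right and rows downward; lengths in m; the calibration is good to about 2 mm. A picture is of the moment at which its call begins: read the wrist's pose just before it. get_calibration takes no time and is no camera call; for the wrist camera it gives the pose at the moment of the call.
- close_job(): hands the job in; it is judged then, once.
The state is a dict: "time": time; "joint_positions": joint angles; "qd": joint speeds; "joint_torque": joint torques, N m; "position": TCP position; "tool_rot": TCP orientation; "ft_force": force on the tool from outside, world axes, zero at the start; "torque": the same for the moment, N m; "grip_width": opening from 0.0 (shut) to 1.0 (fully open); "grip_force": force on a finger pad.
Only numpy, scipy, OpenCV 4.12 (cv2) and the standard library are available. Lean on these libraries where they do the work, as an engineer would, in place of code of your own. Each camera call takes 0.05 s, during which the arm holds its last target. There are 200 camera calls.

TASK

Stack the four aluminium sample tins upright on the round dark grey stand: the largest first, then the next smaller one on it, and so on up to the smallest, each seated flat inside the raised rim of the one below (the largest inside the stand's rim). Leave the two specimen cups and the petri dish where they are.

Things in the scene. Friction and masses are not known exactly. Their poses are not given: they have to be found in the camera images.
- tin_largest_center (a point): Centre (on the axis, 28 mm above the underside) of the largest of four plain round lidded aluminium tins, told apart by size: 68 mm diameter, 56 mm high, loose, upright, z up. Lid fixed; its flat top, 52 mm above the underside and 64.4 mm across, lies inside a raised rim 4 mm high. Grip round the body from above, about 5 mm over its middle, so that the finger tips clear the rim below at set-down.
- tin_second_center (a point): Centre (on the axis, 27 mm above the underside) of the second largest of four plain round lidded aluminium tins, told apart by size: 54 mm diameter, 54 mm high, loose, upright, z up. Lid fixed; its flat top, 50 mm above the underside and 50.4 mm across, lies inside a raised rim 4 mm high. Grip round the body from above, about 5 mm over its middle, so that the finger tips clear the rim below at set-down.
- tin_third_center (a point): Centre (on the axis, 26 mm above the underside) of the third largest of four plain round lidded aluminium tins, told apart by size: 40 mm diameter, 52 mm high, loose, upright, z up. Lid fixed; its flat top, 48 mm above the underside and 36.4 mm across, lies inside a raised rim 4 mm high. Grip round the body from above, about 5 mm over its middle, so that the finger tips clear the rim below at set-down.
- tin_smallest_center (a point): Centre (on the axis, 25 mm above the underside) of the smallest of four plain round lidded aluminium tins, told apart by size: 26 mm diameter, 50 mm high, loose, upright, z up. Lid fixed; its flat top, 46 mm above the underside and 22.4 mm across, lies inside a raised rim 4 mm high. Grip round the body from above, about 5 mm over its middle, so that the finger tips clear the rim below at set-down.
- stand_seat (a point): Middle of the seat of the storage stand: a low round dark grey plastic plate, 96 mm diameter, fixed to the bench; the flat seat lies 6 mm above the bench and a raised rim 4 mm high (to 10 mm above the bench) surrounds it, 78 mm across inside. z is up. (Beware: a tall post stands on the floor just left of the robot; keep the elbow above the tool, away from it.)
- specimen_cup_white: Bystander: loose white specimen cup with a white lid, 58 mm diameter over the lid, 50 mm high; origin under it on the bench, z up.
- specimen_cup_yellow: Bystander: loose whitish specimen cup with a yellow lid, 58 mm diameter over the lid, 50 mm high; origin under it on the bench, z up.
- petri_dish: Bystander: loose flat round petri dish with its cover, 60 mm diameter, 14 mm high; origin under it on the bench, z up.
Not all that is in view belongs to the job. Leave any blue or red look-alike of the part that bears tin_second_center alone. Leave any orange look-alike of the part that bears tin_largest_center alone.

How it is judged:
On the way, in this order (a step that is already met when the one before it is completed fails the run):
1. the largest tin stands flat inside the rim of the stand, released (horizontal distance between tin_largest_center and stand_seat below 0.008 m and z of tin_largest_center in the frame of stand_seat between 0.0255 and 0.0305 m and angle between tin_largest_center's own z axis and vertical below 0.05 rad and contact force between the fingers and tin_largest below 0.1 N), for 0.2 s.
2. the second largest tin stands flat inside the rim of the largest tin, released (horizontal distance between tin_second_center and tin_largest_center below 0.008 m and z of tin_second_center in the frame of tin_largest_center between 0.0485 and 0.0535 m and angle between tin_second_center's own z axis and vertical below 0.05 rad and contact force between the fingers and tin_second below 0.1 N), for 0.2 s.
3. the third largest tin stands flat inside the rim of the second largest tin, released (horizontal distance between tin_third_center and tin_second_center below 0.008 m and z of tin_third_center in the frame of tin_second_center between 0.0465 and 0.0515 m and angle between tin_third_center's own z axis and vertical below 0.05 rad and contact force between the fingers and tin_third below 0.1 N), for 0.2 s.
4. the smallest tin stands flat inside the rim of the third largest tin, released (horizontal distance between tin_smallest_center and tin_third_center below 0.008 m and z of tin_smallest_center in the frame of tin_third_center between 0.0445 and 0.0495 m and angle between tin_smallest_center's own z axis and vertical below 0.05 rad and contact force between the fingers and tin_smallest below 0.1 N), for 0.2 s.
At the end, for the whole second after the job is handed in: All four tins stand in one upright stack on the stand, largest at the bottom, in order of size: each axis within 8 mm of the one below (the largest: of the stand's middle), seated inside the rim (height within 2.5 mm), tilt under 0.05 rad, released and at rest (horizontal distance between tin_largest_center and stand_seat below 0.008 m and z of tin_largest_center in the frame of stand_seat between 0.0255 and 0.0305 m and angle between each of tin_largest_center, tin_second_center, tin_third_center, tin_smallest_center's own z axis and vertical below 0.05 rad and linear speed of each of tin_largest, tin_second, tin_third, tin_smallest below 0.02 m/s and horizontal distance between tin_second_center and tin_largest_center below 0.008 m and z of tin_second_center in the frame of tin_largest_center between 0.0485 and 0.0535 m and horizontal distance between tin_third_center and tin_second_center below 0.008 m and z of tin_third_center in the frame of tin_second_center between 0.0465 and 0.0515 m and horizontal distance between tin_smallest_center and tin_third_center below 0.008 m and z of tin_smallest_center in the frame of tin_third_center between 0.0445 and 0.0495 m); the robot touches nothing.
It fails at once if the specimen cup white is moved more than 25 mm (distance of specimen_cup_white from where it was at the start of the episode above 0.025 m).
It fails at once if the specimen cup yellow is moved more than 25 mm (distance of specimen_cup_yellow from where it was at the start of the episode above 0.025 m).
It fails at once if the petri dish is moved more than 25 mm (distance of petri_dish from where it was at the start of the episode above 0.025 m).
It also fails if it takes over 125 s, if anything falls off the work surface, if the arm or the gripper's body presses on something with over 40 N, if the wrist force passes 120 N, or if a joint passes its speed limit or range.

## Working session

There is one attempt and no reset: what is moved stays moved. The work goes in short steps, Python scripts to look and compute and a tool call to move; the robot and the scene stay as the last step left them, time stands still between calls to the robot, and variables do not carry over. Pictures are saved under pics/ and viewed, at most 14 in all, crops included, and the job is handed in when it is done.

Besides the shell and the picture viewer there is one more tool, called after "Request:" as name(argument=value, ...) on one line, values as JSON. send_rows: Moves the arm, as the interface text tells. Its arguments: {"type":"object","properties":{"rows":{"type":"array","items":{"type":"object","properties":{"hand":{"type":"number"},"x":{"type":"number"},"y":{"type":"number"},"z":{"type":"number"},"roll":{"type":"number"}}}},"force":{"type":"number"}},"required":["rows"]}

```bash
ls; mkdir -p pics
python3 - <<'E'
from bench import *
import cv2
for n in("scene","side","wrist"):
    c=get_calibration(n);print(n,c["mtx"],c["world_from_camera"])
    cv2.imwrite(f"pics/{n}0.png",get_image(n))
s=get_state();print(s)
E
```

```text
pics
scene [[445.02287602   0.         314.38635936]
 [  0.         445.02287602 193.85230812]
 [  0.           0.           1.        ]] [[ 0.81386165 -0.28315592  0.50739723 -0.08808547]
 [-0.58097737 -0.41115775  0.70243476 -0.840223  ]
 [ 0.00972175 -0.86647102 -0.49913271  0.69505597]
 [ 0.          0.          0.          1.        ]]
side [[436.84963846   0.         318.83655947]
 [  0.         436.84963846 203.22086526]
 [  0.           0.           1.        ]] [[ 0.84823537 -0.25971867  0.46156578  0.08499227]
 [-0.52960302 -0.42281326  0.73535677 -0.69498585]
 [ 0.00417025 -0.86820226 -0.49619296  0.55923164]
 [ 0.          0.          0.          1.        ]]
wrist [[293.28324756   0.         318.67167722]
 [  0.         293.28324756 197.58255525]
 [  0.           0.           1.        ]] [[ 9.99998888e-01  7.07248058e-04 -1.31331255e-03  6.49795722e-01]
 [ 2.83370045e-04 -9.54488885e-01 -2.98246354e-01  8.24069129e-02]
 [-1.46447639e-03  2.98245650e-01 -9.54488024e-01  3.82858147e-01]
 [ 0.00000000e+00  0.00000000e+00  0.00000000e+00  1.00000000e+00]]
{'time': 0.15, 'joint_positions': array([ 0.01408812,  0.3216439 , -0.07006647,  1.45136839,  0.02257314,
        1.37083659, -0.05686059]), 'qd': array([ 0.00081634, -0.00180078,  0.00018969, -0.00485728, -0.00117373,
       -0.0019114 , -0.00090857]), 'joint_torque': array([ 2.16972071e-04, -4.91794288e+01, -4.04079035e-01, -3.12878716e+01,
       -6.39387709e-02,  4.04033612e-02,  9.90178205e-05]), 'position': array([ 6.49682151e-01, -3.62483956e-05,  2.91431529e-01]), 'tool_rot': array([-2.22068199e+00, -2.22079830e+00,  1.70490700e-03]), 'ft_force': array([ 0.2126228 , -0.91187367,  0.42029634]), 'torque': array([0.00589636, 0.01072505, 0.02350356]), 'grip_force': 0.0, 'grip_width': 1.0003006543491322}
```

View pics/scene0.png

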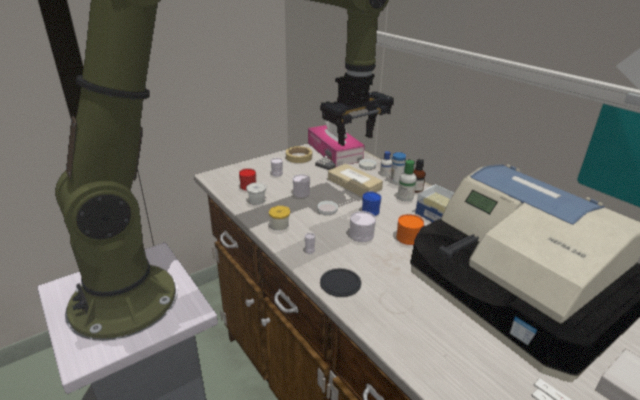

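View pics/wrist0.png

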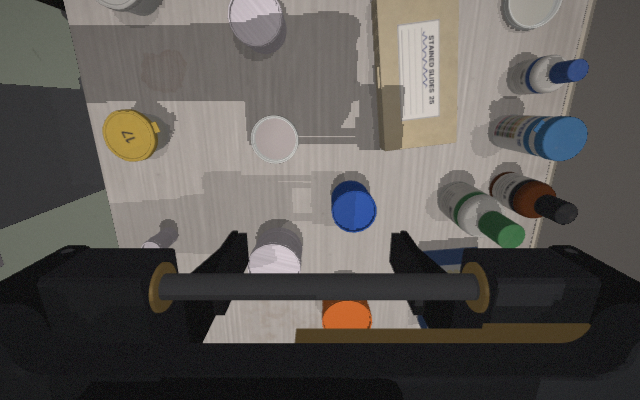

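View pics/side0.png

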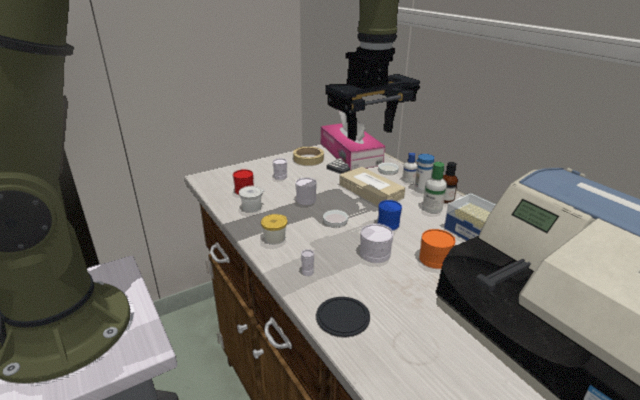

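The candidates in the scene view are:
- **Aluminium tins:** largest (362,228), second (301,186), third (277,167), smallest (310,243).
- **Look-alikes:** red (247,179), blue (371,204), orange (410,230).
- **Bystanders:** white cup (257,193), yellow cup (280,218), petri dish (328,207).
- **Stand:** (341,282).

I'll check this choice in a close crop of the side view.

```bash
cat > h.py <<'E'
import numpy as np,cv2
from bench import *
def cast(cal,u,v,z):
    M=cal["world_from_camera"];d=M[:3,:3]@np.linalg.solve(cal["mtx"],[u,v,1.]);o=M[:3,3]
    return o+d*(z-o[2])/d[2]
def proj(cal,p):
    M=np.linalg.inv(cal["world_from_camera"]);q=cal["mtx"]@(M[:3,:3]@np.asarray(p)+M[:3,3]);return q[:2]/q[2]
E
python3 - <<'E'
from h import *
im=cv2.imread("pics/side0.png");c=cv2.resize(im[150:345,225:465],None,fx=3,fy=3,interpolation=cv2.INTER_CUBIC);cv2.imwrite("pics/c1.png",c)
S=get_calibration("scene");D=get_calibration("side")
for n,z,a,b in (("L",.056,(362,221),(376,234)),("2",.054,(301,180),(306,184)),("3",.052,(277,163),(280,163)),("4",.05,(310,236),(307,254)),("st",.01,(341,282),(343,316)),("white",.05,(257,188),(251,193)),("yel",.05,(280,213),(274,222)),("petri",.014,(328,207),(336,217))):
    print(n,cast(S,*a,z).round(3),cast(D,*b,z).round(3))
E
```

```text
L [ 0.581 -0.127  0.056] [ 0.586 -0.12   0.056]
2 [0.579 0.154 0.054] [0.579 0.154 0.054]
3 [0.582 0.3   0.052] [0.584 0.305 0.052]
4 [ 0.436 -0.098  0.05 ] [ 0.433 -0.098  0.05 ]
st [ 0.423 -0.241  0.01 ] [ 0.422 -0.24   0.01 ]
white [0.448 0.192 0.05 ] [0.444 0.189 0.05 ]
yel [0.431 0.036 0.05 ] [0.432 0.041 0.05 ]
petri [0.592 0.033 0.014] [0.592 0.035 0.014]
```

View pics/c1.png

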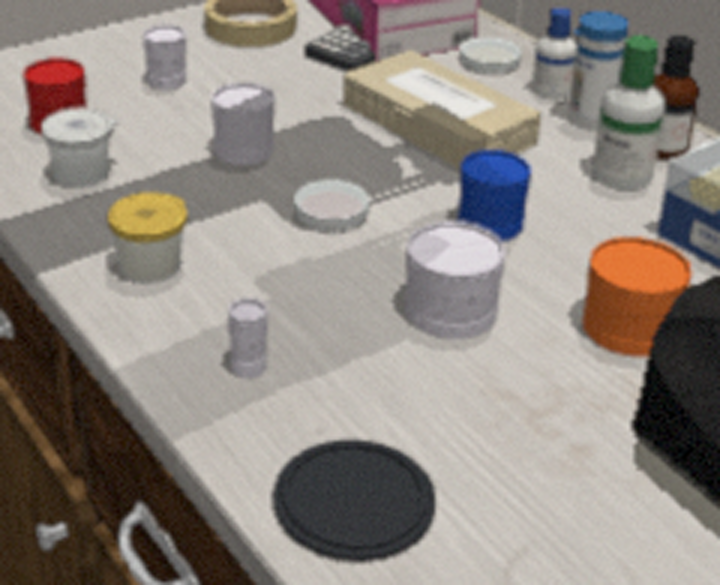

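The crop confirms the choice. The four plain grey tins are at crop pixels (454,280), (243,125), (165,57) and (248,337), from largest to smallest. The stand is at (354,497), and red, blue and orange are clearly different. I'll go above the largest tin and look from there.

Request:
send_rows(rows=[{"x": -11, "y": -20, "z": -10, "hand": 87}, {"x": -11, "y": -20, "z": -10}, {"x": -11, "y": -21, "z": -10}, {"x": -11, "y": -21, "z": -10}, {"x": -11, "y": -21, "z": -10}, {"x": -12, "y": -21, "z": -10}, {}, {}, {}], force=20)

```text
schema error: expected keys hand, x, y, z, roll
```

Run:
```python
from h import *
S=get_calibration("scene")
for n,z,a in (("blue",.054,(371,198)),("orange",.056,(410,222)),("red",.054,(247,173))): print(n,cast(S,*a,z).round(3))
c=get_calibration("wrist");im=get_image("wrist");cv2.imwrite("pics/w1.png",im)
print(get_state()["position"],proj(c,[.583,-.124,.056]))
```

```text
blue [ 0.683 -0.049  0.054]
orange [ 0.681 -0.201  0.056]
red [0.466 0.288 0.054]
[ 6.49760702e-01 -4.13453917e-05  2.91591335e-01] [266.49208292 275.62079523]
```

View pics/w1.png

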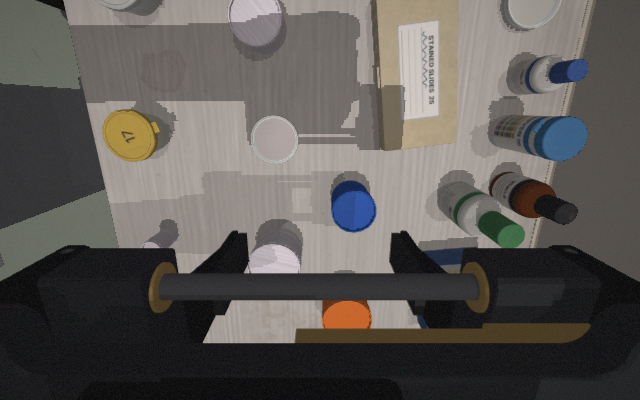

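The move was refused because every row needs all its keys, so the picture shows the start pose again. I'm resending with full rows.

Request:
send_rows(rows=[{"x": -11, "y": -20, "z": -10, "hand": 87, "roll": 0}, {"x": -11, "y": -20, "z": -10, "hand": 87, "roll": 0}, {"x": -11, "y": -21, "z": -10, "hand": 87, "roll": 0}, {"x": -11, "y": -21, "z": -10, "hand": 87, "roll": 0}, {"x": -11, "y": -21, "z": -10, "hand": 87, "roll": 0}, {"x": -12, "y": -21, "z": -10, "hand": 87, "roll": 0}, {"x": 0, "y": 0, "z": 0, "hand": 87, "roll": 0}, {"x": 0, "y": 0, "z": 0, "hand": 87, "roll": 0}, {"x": 0, "y": 0, "z": 0, "hand": 87, "roll": 0}], force=20)

```text
time: 1.1
position: [0.5838, -0.1226, 0.2328]
tool_rot: [2.219, 2.223, 0.002]
ft_force: [-0.2, 1.0, -0.1]
grip_width: 1.002
grip_force: 0.0
```

```bash
cat >> h.py <<'E'
def look(name,g,top,diam,crop=80,src="wrist"):
    """find circle of given diameter near guess g=(x,y) at height top; print estimate"""
    c=get_calibration(src);im=get_image(src);cv2.imwrite(f"pics/{name}.png",im)
    p=proj(c,[*g,top]);r=abs(proj(c,[g[0]+diam/2,g[1],top])[0]-p[0])
    gr=cv2.GaussianBlur(cv2.cvtColor(im,cv2.COLOR_BGR2GRAY),(3,3),0)
    u0,v0=int(p[0])-crop,max(int(p[1])-crop,0);s=gr[v0:v0+2*crop,u0:u0+2*crop]
    h=cv2.HoughCircles(s,cv2.HOUGH_GRADIENT_ALT,1.5,5,param1=120,param2=.6,minRadius=int(r*.85),maxRadius=int(r*1.15)+1)
    print("tcp",get_state()["position"].round(4),"guess px",p.round(1),"r",r.round(1))
    for q in ([] if h is None else h[0][:5]): print("circle",q.round(1)+[u0,v0,0],cast(c,q[0]+u0,q[1]+v0,top).round(4))
    k=cv2.resize(im[v0:v0+2*crop,u0:u0+2*crop],None,fx=3,fy=3);cv2.imwrite(f"pics/{name}c.png",k);print("crop origin",u0,v0)
E
python3 - <<'E'
from h import *
look("L1",(.583,-.124),.056,.068)
E
```

```text
tcp [ 0.5839 -0.1224  0.2328] guess px [317.5 197.8] r 35.5
crop origin 237 117
```

View pics/L1c.png

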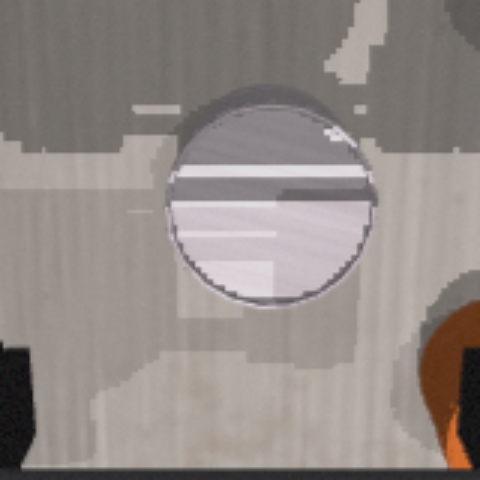

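The crop shows the largest tin's rim circle centred at about crop (270,206), which is image (327,185.7), with a radius of about 34 px. The fingers are clear of the orange tin.

Run:
```python
from h import *
c=get_calibration("wrist");print(cast(c,327,185.7,.056))
im=cv2.imread("pics/L1.png");g=cv2.GaussianBlur(cv2.cvtColor(im,cv2.COLOR_BGR2GRAY),(3,3),0)[117:277,237:397]
for m in(cv2.HOUGH_GRADIENT,):
  for p2 in(25,15):
    h=cv2.HoughCircles(g,m,1,20,param1=80,param2=p2,minRadius=31,maxRadius=39);print(p2,None if h is None else h[0][:3]+[237,117,0])
for p2 in(.4,.2):
    h=cv2.HoughCircles(g,cv2.HOUGH_GRADIENT_ALT,1.5,5,param1=80,param2=p2,minRadius=30,maxRadius=40);print(p2,None if h is None else h[0][:3]+[237,117,0])
```

```text
[ 0.59206494 -0.11193333  0.056     ]
25 [[326.5        183.5         32.90000153]]
15 [[326.5        183.5         32.90000153]]
0.4 [[327.         184.5         34.33553696]
 [328.5        207.          35.11818314]
 [300.         243.          34.3458786 ]]
0.2 [[327.         184.5         34.37535095]
 [328.5        207.          34.86680603]
 [300.         243.          34.34835815]]
```

Run:
```python
from h import *
for n in("scene","side"):
    c=get_calibration(n);print(n,proj(c,[.592,-.112,.056]),proj(c,[.592,-.112,.0]),cast(c,*((362,221) if n=="scene" else (376.3,232.7)),.056))
    im=cv2.imread(f"pics/{n}0.png");p=proj(c,[.592,-.112,.028]).astype(int)
    cv2.imwrite(f"pics/{n}L.png",cv2.resize(im[p[1]-30:p[1]+30,p[0]-30:p[0]+30],None,fx=6,fy=6,interpolation=cv2.INTER_NEAREST));print(p-30)
a=np.hstack([cv2.imread("pics/sceneL.png"),cv2.imread("pics/sideL.png")]);cv2.imwrite("pics/LL.png",a)
```

```text
scene [361.40378813 217.2239425 ] [360.11052114 234.62303967] [ 0.58141867 -0.1266499   0.056     ]
[330 196]
side [375.91314112 231.34128089] [374.11779669 253.10027944] [ 0.58948171 -0.11645644  0.056     ]
[345 212]
```

View pics/LL.png

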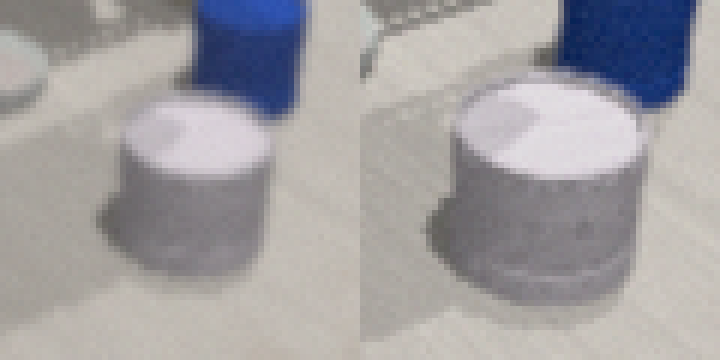

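The scene and side views agree with the wrist measurement to about 2–3 mm. I'm grasping the largest tin at (0.5915,-0.113).

Request:
send_rows(rows=[{"x": 4, "y": 5, "z": 0, "hand": 87, "roll": 0}, {"x": 4, "y": 4, "z": 0, "hand": 87, "roll": 0}, {"x": 0, "y": 0, "z": -20, "hand": 87, "roll": 0}, {"x": 0, "y": 0, "z": -25, "hand": 87, "roll": 0}, {"x": 0, "y": 0, "z": -25, "hand": 87, "roll": 0}, {"x": 0, "y": 0, "z": -25, "hand": 87, "roll": 0}, {"x": 0, "y": 0, "z": -25, "hand": 87, "roll": 0}, {"x": 0, "y": 0, "z": -18, "hand": 87, "roll": 0}, {"x": 0, "y": 0, "z": -10, "hand": 87, "roll": 0}, {"x": 0, "y": 0, "z": 0, "hand": 87, "roll": 0}], force=25)

```text
time: 2.15
position: [0.5904, -0.1142, 0.0828]
tool_rot: [-2.219, -2.221, 0.002]
ft_force: [0.5, -0.2, 0.3]
grip_width: 0.998
grip_force: 0.0
```

Request:
send_rows(rows=[{"x": 0, "y": 0, "z": 0, "hand": 55, "roll": 0}, {"x": 0, "y": 0, "z": 0, "hand": 55, "roll": 0}, {"x": 0, "y": 0, "z": 0, "hand": 55, "roll": 0}, {"x": 0, "y": 0, "z": 0, "hand": 55, "roll": 0}, {"x": 0, "y": 0, "z": 0, "hand": 55, "roll": 0}, {"x": 0, "y": 0, "z": 0, "hand": 55, "roll": 0}, {"x": 0, "y": 0, "z": 0, "hand": 55, "roll": 0}, {"x": 0, "y": 0, "z": 0, "hand": 55, "roll": 0}], force=25)

```text
time: 2.95
position: [0.5917, -0.1151, 0.0853]
tool_rot: [2.22, 2.22, 0.002]
ft_force: [-1.2, 0.5, 6.2]
grip_width: 0.762
grip_force: 25.0
```

Request:
send_rows(rows=[{"x": 0, "y": 0, "z": 10, "hand": 55, "roll": 0}, {"x": 0, "y": 0, "z": 25, "hand": 55, "roll": 0}, {"x": 0, "y": 0, "z": 35, "hand": 55, "roll": 0}, {"x": -20, "y": -20, "z": 30, "hand": 55, "roll": 0}, {"x": -30, "y": -30, "z": 30, "hand": 55, "roll": 0}, {"x": -35, "y": -35, "z": 20, "hand": 55, "roll": 0}, {"x": -35, "y": -35, "z": 0, "hand": 55, "roll": 0}, {"x": -30, "y": -28, "z": 0, "hand": 55, "roll": 0}, {"x": -17, "y": -17, "z": 0, "hand": 55, "roll": 0}, {"x": 0, "y": 0, "z": 0, "hand": 55, "roll": 0}], force=25)

```text
time: 3.95
position: [0.4236, -0.2801, 0.2319]
tool_rot: [-2.229, -2.213, 0.003]
ft_force: [0.8, -0.4, -1.8]
grip_width: 0.765
grip_force: 25.0
```

Request:
send_rows(rows=[{"x": 0, "y": 0, "z": 0, "hand": 55, "roll": 0}, {"x": 0, "y": 0, "z": 0, "hand": 55, "roll": 0}, {"x": 0, "y": 0, "z": 0, "hand": 55, "roll": 0}, {"x": 0, "y": 0, "z": 0, "hand": 55, "roll": 0}])

```text
time: 4.35
position: [0.428, -0.2758, 0.2317]
tool_rot: [-2.219, -2.223, 0.0]
ft_force: [-0.1, -0.3, -1.7]
grip_width: 0.766
grip_force: 25.0
```

Run:
```python
from h import *
c=get_calibration("wrist");im=get_image("wrist");cv2.imwrite("pics/st.png",im);print(get_state()["position"])
p=proj(c,[.422,-.24,.01]);print(p)
hsv=cv2.cvtColor(im,cv2.COLOR_BGR2HSV);g=im.max(2)
m=((g<75)*255).astype(np.uint8);n,l,s,ce=cv2.connectedComponentsWithStats(m)
for i in range(1,n):
    if s[i][4]>300: print(s[i],ce[i])
```

```text
[ 0.4279009  -0.2759578   0.23172368]
[313.03372783 151.81228314]
[   52     0   179    81 10837] [145.9098459   31.53455753]
[137   0 106 102 622] [223.25241158  61.42765273]
[ 273   98   89   86 5910] [316.542978   140.16226734]
[    0   181   640   219 92224] [346.12251692 314.23318225]
```

View pics/st.png

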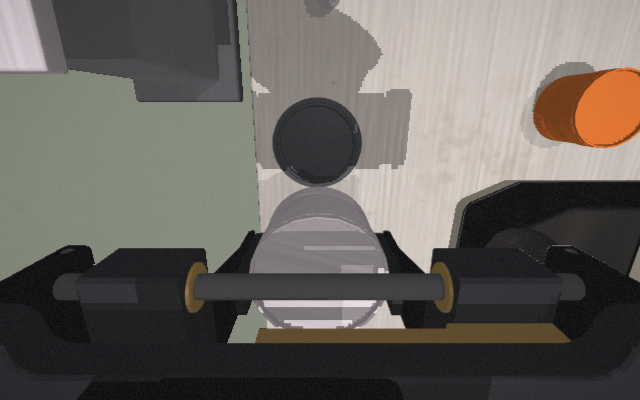

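The tin is held level and centred between the fingers at (318,270). The stand's dark disc is clear at (317,142), with edges at 273–362 and 98–187. I'll cross-check it against the fixed cameras.

Run:
```python
from h import *
c=get_calibration("wrist");t=get_state()["position"]
print("wrist",cast(c,317.2,142.3,.01))
for n,b in(("scene",(310,260,60,45)),("side",(308,290,70,55))):
    k=get_calibration(n);im=cv2.imread(f"pics/{n}0.png");x,y,w,h=b
    m=((im[y:y+h,x:x+w].max(2)<90)*255).astype(np.uint8)
    cs,_=cv2.findContours(m,cv2.RETR_EXTERNAL,cv2.CHAIN_APPROX_NONE);q=max(cs,key=cv2.contourArea)
    e=cv2.fitEllipse(q+np.array([x,y]));print(n,e,cast(k,*e[0],.007),cast(k,*e[0],.01),proj(k,[.426,-.229,.01]))
# expected held tin top far edge(+y) and bottom far edge
for z in(t[2]-.0853+.056,t[2]-.0853): print(proj(c,[t[0],t[1]+.034,z]),proj(c,[t[0],t[1],z]))
```

```text
wrist [ 0.42632894 -0.23014723  0.01      ]
scene ((340.1680603027344, 282.44696044921875), (26.970794677734375, 39.34080123901367), 93.9298095703125) [ 0.4227043  -0.23843902  0.007     ] [ 0.4204772  -0.24106286  0.01      ] [338.80267325 278.66631738]
side ((342.58953857421875, 316.49114990234375), (39.052215576171875, 52.919769287109375), 93.68283081054688) [ 0.42222523 -0.23783438  0.007     ] [ 0.42039322 -0.24031786  0.01      ] [341.55403133 311.36234959]
[318.66792388 220.59240925] [318.53402525 286.92719364]
[318.66706089 187.17985478] [318.57021053 236.93315141]
```

Run:
```python
from h import *
out=[]
for n in("scene","side"):
    k=get_calibration(n);im=get_image(n);t=get_state()["position"];zb=t[2]-.0853
    P=[proj(k,[t[0],t[1],zb+h]) for h in(.056,0)];print(n,t,P)
    # silhouette tangent points: project body circle at bottom
    a=np.linspace(0,2*np.pi,72);C=np.array([proj(k,[t[0]+.034*np.cos(b),t[1]+.034*np.sin(b),zb]) for b in a]);print("bottom circle u",C[:,0].min(),C[:,0].max(),"vmax",C[:,1].max())
    p=P[1].astype(int)-[35,40];print(p);out.append(cv2.resize(im[p[1]:p[1]+70,p[0]:p[0]+70],None,fx=5.5,fy=5.5,interpolation=cv2.INTER_NEAREST))
cv2.imwrite("pics/held.png",np.hstack(out))
```

```text
scene [ 0.42776358 -0.27614065  0.23173536] [array([357.38009726, 217.90362629]), array([355.83040238, 240.3560475 ])]
bottom circle u 339.5782054758217 372.1552629816261 vmax 250.23916587576016
[320 200]
side [ 0.42767363 -0.27630697  0.23179018] [array([364.65940828, 232.90752828]), array([362.60933092, 263.33833435])]
bottom circle u 340.4582937991405 384.9288248757334 vmax 277.59732886538484
[327 223]
```

View pics/held.png

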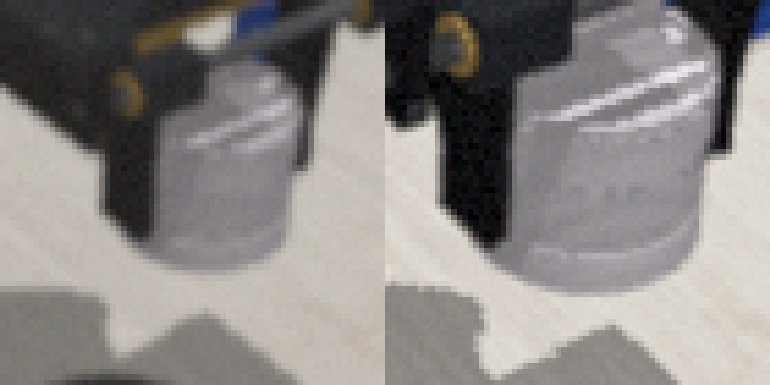

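In both fixed views the held tin sits within about 1 px of where the TCP puts it: scene right and bottom edges (372,249), side (384,276). The fixed cameras and the wrist disagree on the stand by about 1 cm. I'll hover low over a compromise point and compare the tin and stand directly.

Request:
send_rows(rows=[{"x": -1, "y": 10, "z": 0, "hand": 55, "roll": 0}, {"x": -1, "y": 20, "z": -10, "hand": 55, "roll": 0}, {"x": -1, "y": 12, "z": -20, "hand": 55, "roll": 0}, {"x": 0, "y": 0, "z": -25, "hand": 55, "roll": 0}, {"x": 0, "y": 0, "z": -25, "hand": 55, "roll": 0}, {"x": 0, "y": 0, "z": -25, "hand": 55, "roll": 0}, {"x": 0, "y": 0, "z": -15, "hand": 55, "roll": 0}, {"x": 0, "y": 0, "z": 0, "hand": 55, "roll": 0}, {"x": 0, "y": 0, "z": 0, "hand": 55, "roll": 0}, {"x": 0, "y": 0, "z": 0, "hand": 55, "roll": 0}])

```text
time: 5.5
position: [0.4252, -0.2348, 0.1131]
tool_rot: [2.22, 2.22, 0.001]
ft_force: [-0.3, -2.0, -1.4]
grip_width: 0.765
grip_force: 25.0
```

Run:
```python
from h import *
t=get_state()["position"];print(t)
w=get_calibration("wrist");W=get_image("wrist");cv2.imwrite("pics/hw.png",W);k=get_calibration("side");S=get_image("side");cv2.imwrite("pics/hs.png",S)
p=proj(w,[t[0],t[1],.01]);print("wrist: tin bottom far",proj(w,[t[0],t[1]+.034,t[2]-.0853]),"stand outer far for centred",proj(w,[t[0],t[1]+.048,.01]),p)
q=proj(k,[t[0],t[1],.01]);a=np.linspace(0,2*np.pi,90)
for r,z,n in((.034,t[2]-.0853,"tinbot"),(.048,.01,"stand")):
    C=np.array([proj(k,[t[0]+r*np.cos(b),t[1]+r*np.sin(b),z]) for b in a]);print(n,"side u",C[:,0].min(),C[:,0].max(),"v",C[:,1].min(),C[:,1].max())
o1=[int(p[0])-70,100];o2=(q.astype(int)-[45,50]);print(o1,o2)
A=cv2.resize(W[100:220,o1[0]:o1[0]+140],(420,360));B=cv2.resize(S[o2[1]:o2[1]+90,o2[0]:o2[0]+90],(360,360),interpolation=cv2.INTER_NEAREST)
cv2.imwrite("pics/hov.png",np.hstack([A,B]))
```

```text
[ 0.42520607 -0.23479239  0.11311476]
wrist: tin bottom far [318.26718637 187.06068193] stand outer far for centred [318.24045692 159.79733042] [318.23815326 226.21917636]
tinbot side u 323.8214027418145 363.0133754783038 v 292.72444954069175 320.16373257270504
stand side u 315.75462710950046 370.48521988032115 v 295.0027726759724 334.17877271906735
[248, 100] [298 263]
```

View pics/hov.png

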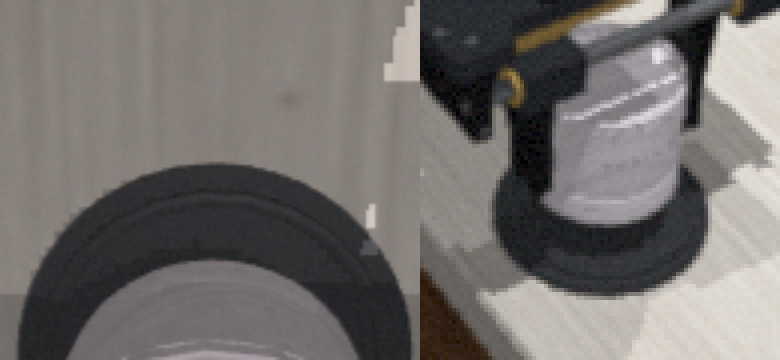

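The hover picture shows the tin's lower edge where predicted (wrist v 186.7). In the wrist view the stand's far edge is at v 154 against 159.8 for a centred tin, so the stand is about 3–4 mm further in +y and 1–2 mm in +x. I'll correct that and lower gently.

Request:
send_rows(rows=[{"x": 2, "y": 3.5, "z": 0, "hand": 55, "roll": 0}, {"x": 0, "y": 0, "z": -6, "hand": 55, "roll": 0}, {"x": 0, "y": 0, "z": -5, "hand": 55, "roll": 0}, {"x": 0, "y": 0, "z": -4, "hand": 55, "roll": 0}, {"x": 0, "y": 0, "z": 0, "hand": 55, "roll": 0}, {"x": 0, "y": 0, "z": 0, "hand": 55, "roll": 0}, {"x": 0, "y": 0, "z": 0, "hand": 55, "roll": 0}])

```text
time: 6.3
position: [0.4264, -0.2313, 0.0969]
tool_rot: [2.221, 2.221, 0.0]
ft_force: [0.0, 0.1, -2.1]
grip_width: 0.768
grip_force: 25.0
```

Request:
send_rows(rows=[{"x": 0, "y": 0, "z": -2, "hand": 55, "roll": 0}, {"x": 0, "y": 0, "z": -2, "hand": 55, "roll": 0}, {"x": 0, "y": 0, "z": 0, "hand": 55, "roll": 0}, {"x": 0, "y": 0, "z": 0, "hand": 55, "roll": 0}, {"x": 0, "y": 0, "z": 0, "hand": 55, "roll": 0}])

```text
time: 6.8
position: [0.4264, -0.2312, 0.0929]
tool_rot: [2.221, 2.221, 0.0]
ft_force: [0.2, -0.5, -1.9]
grip_width: 0.764
grip_force: 25.0
```

Request:
send_rows(rows=[{"x": 0, "y": 0, "z": -1, "hand": 55, "roll": 0}, {"x": 0, "y": 0, "z": -1, "hand": 55, "roll": 0}, {"x": 0, "y": 0, "z": 0, "hand": 55, "roll": 0}, {"x": 0, "y": 0, "z": 0, "hand": 55, "roll": 0}])

```text
time: 7.2
position: [0.4265, -0.2312, 0.0913]
tool_rot: [2.221, 2.221, 0.0]
ft_force: [-2.6, 1.1, 3.9]
grip_width: 0.766
grip_force: 25.0
```

Request:
send_rows(rows=[{"x": 0, "y": 0, "z": 0, "hand": 87, "roll": 0}, {"x": 0, "y": 0, "z": 0, "hand": 87, "roll": 0}, {"x": 0, "y": 0, "z": 0, "hand": 87, "roll": 0}, {"x": 0, "y": 0, "z": 0, "hand": 87, "roll": 0}, {"x": 0, "y": 0, "z": 0, "hand": 87, "roll": 0}, {"x": 0, "y": 0, "z": 10, "hand": 87, "roll": 0}, {"x": 0, "y": 0, "z": 30, "hand": 87, "roll": 0}, {"x": 0, "y": 0, "z": 40, "hand": 87, "roll": 0}, {"x": 0, "y": 0, "z": 40, "hand": 87, "roll": 0}, {"x": 0, "y": 0, "z": 25, "hand": 87, "roll": 0}])

```text
time: 8.2
position: [0.4273, -0.2317, 0.2399]
tool_rot: [2.218, 2.218, 0.003]
ft_force: [0.2, -0.5, -0.5]
grip_width: 1.0
grip_force: 0.0
```

Request:
send_rows(rows=[{"x": 0, "y": 0, "z": 0, "hand": 87, "roll": 0}, {"x": 0, "y": 0, "z": 0, "hand": 87, "roll": 0}, {"x": 0, "y": 0, "z": 0, "hand": 87, "roll": 0}])

```text
time: 8.5
position: [0.4257, -0.2309, 0.2349]
tool_rot: [-2.22, -2.22, 0.001]
ft_force: [0.7, 0.5, 0.2]
grip_width: 1.002
grip_force: 0.0
```

```bash
sed -i 's/param1=120,param2=.6/param1=80,param2=.3/' h.py
python3 - <<'E'
from h import *
look("S1",(.4265,-.2312),.062,.068)
im=cv2.imread("pics/S1.png");c=get_calibration("wrist")
m=((im[80:290,220:420].max(2)<80)*255).astype(np.uint8);cs,_=cv2.findContours(m,cv2.RETR_EXTERNAL,cv2.CHAIN_APPROX_NONE)
for q in cs:
    if cv2.contourArea(q)>500:
        (e,w,_)=cv2.minEnclosingCircle(q)[0],cv2.minEnclosingCircle(q)[1],0;print("dark",e[0]+220,e[1]+80,w,cast(c,e[0]+220,e[1]+80,.01))
E
```

```text
tcp [ 0.4256 -0.2308  0.2346] guess px [319.8 197.9] r 36.0
circle [320.  192.   35.5] [ 0.4267 -0.2254  0.062 ]
circle [333.5        208.5         35.40000153] [ 0.4396 -0.2418  0.062 ]
circle [320.         183.          36.79999924] [ 0.4267 -0.2167  0.062 ]
circle [348.5        243.          34.59999847] [ 0.4551 -0.2781  0.062 ]
circle [318.5 244.5  37. ] [ 0.4253 -0.2797  0.062 ]
crop origin 239 117
dark 319.5 268.0 101.6920394897461 [ 0.42624323 -0.33691639  0.01      ]
dark 319.24573516845703 181.70220184326172 41.8015251159668 [ 0.42583929 -0.22842456  0.01      ]
```

The largest tin is seated: contact came at the predicted height, and its axis is within 3 mm of the stand. Next is the second tin.

Request:
send_rows(rows=[{"x": 8, "y": 20, "z": 0, "hand": 80, "roll": 0}, {"x": 16, "y": 40, "z": 0, "hand": 80, "roll": 0}, {"x": 17, "y": 43, "z": 0, "hand": 80, "roll": 0}, {"x": 17, "y": 43, "z": 0, "hand": 80, "roll": 0}, {"x": 17, "y": 43, "z": 0, "hand": 80, "roll": 0}, {"x": 17, "y": 43, "z": 0, "hand": 80, "roll": 0}, {"x": 17, "y": 43, "z": 0, "hand": 80, "roll": 0}, {"x": 17, "y": 43, "z": 0, "hand": 80, "roll": 0}, {"x": 16, "y": 43, "z": 0, "hand": 80, "roll": 0}, {"x": 15, "y": 30, "z": 0, "hand": 80, "roll": 0}])

```text
time: 9.55
position: [0.5828, 0.1636, 0.2343]
tool_rot: [-2.216, -2.223, 0.002]
ft_force: [-0.7, -0.7, -0.0]
grip_width: 0.919
grip_force: 0.0
```

Request:
send_rows(rows=[{"x": 0, "y": 0, "z": 0, "hand": 80, "roll": 0}, {"x": 0, "y": 0, "z": 0, "hand": 80, "roll": 0}, {"x": 0, "y": 0, "z": 0, "hand": 80, "roll": 0}, {"x": 0, "y": 0, "z": 0, "hand": 80, "roll": 0}, {"x": 0, "y": 0, "z": 0, "hand": 80, "roll": 0}])

```text
time: 10.05
position: [0.5833, 0.1584, 0.2359]
tool_rot: [2.223, 2.219, -0.001]
ft_force: [0.0, -0.5, -0.4]
grip_width: 0.921
grip_force: 0.0
```

Run:
```python
from h import *
look("T2",(.583,.158),.054,.054)
```

```text
tcp [0.5833 0.1587 0.236 ] guess px [318.2 194.9] r 27.7
circle [319.         181.5         27.79999924] [0.5838 0.1715 0.054 ]
crop origin 238 114
```

View pics/T2c.png

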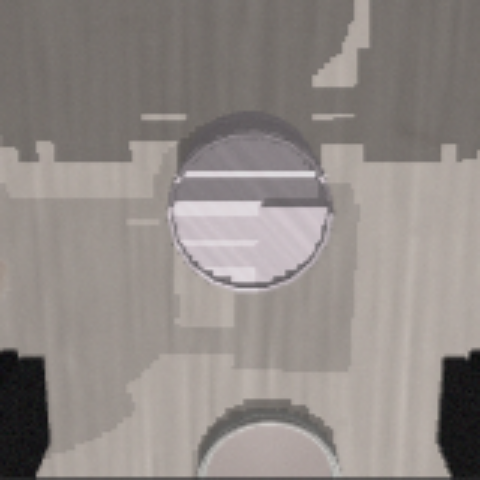

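The crop shows the second tin's rim circle at crop (249.5,212), image (321,184.7), which gives (0.586,0.168). The petri dish is at the lower edge and clear of the fingers.

Request:
send_rows(rows=[{"x": 1, "y": 5, "z": 0, "hand": 80, "roll": 0}, {"x": 2, "y": 4, "z": 0, "hand": 80, "roll": 0}, {"x": 0, "y": 0, "z": -20, "hand": 80, "roll": 0}, {"x": 0, "y": 0, "z": -27, "hand": 80, "roll": 0}, {"x": 0, "y": 0, "z": -27, "hand": 80, "roll": 0}, {"x": 0, "y": 0, "z": -27, "hand": 80, "roll": 0}, {"x": 0, "y": 0, "z": -23, "hand": 80, "roll": 0}, {"x": 0, "y": 0, "z": -18, "hand": 80, "roll": 0}, {"x": 0, "y": 0, "z": -10, "hand": 80, "roll": 0}, {"x": 0, "y": 0, "z": 0, "hand": 80, "roll": 0}])

```text
time: 11.1
position: [0.5855, 0.1689, 0.0824]
tool_rot: [-2.22, -2.221, 0.004]
ft_force: [-0.3, -0.9, 0.1]
grip_width: 0.922
grip_force: 0.0
```

Request:
send_rows(rows=[{"x": 0, "y": 0, "z": 0, "hand": 80, "roll": 0}, {"x": 0, "y": 0, "z": 0, "hand": 80, "roll": 0}, {"x": 0, "y": 0, "z": 0, "hand": 40, "roll": 0}, {"x": 0, "y": 0, "z": 0, "hand": 40, "roll": 0}, {"x": 0, "y": 0, "z": 0, "hand": 40, "roll": 0}, {"x": 0, "y": 0, "z": 0, "hand": 40, "roll": 0}, {"x": 0, "y": 0, "z": 0, "hand": 40, "roll": 0}, {"x": 0, "y": 0, "z": 0, "hand": 40, "roll": 0}, {"x": 0, "y": 0, "z": 0, "hand": 40, "roll": 0}, {"x": 0, "y": 0, "z": 0, "hand": 40, "roll": 0}])

```text
time: 12.1
position: [0.5864, 0.1688, 0.084]
tool_rot: [2.221, 2.221, 0.0]
ft_force: [-0.8, -0.7, 1.8]
grip_width: 0.603
grip_force: 25.0
```

Request:
send_rows(rows=[{"x": 0, "y": 0, "z": 10, "hand": 40, "roll": 0}, {"x": 0, "y": 0, "z": 30, "hand": 40, "roll": 0}, {"x": 0, "y": 0, "z": 40, "hand": 40, "roll": 0}, {"x": -8, "y": -20, "z": 30, "hand": 40, "roll": 0}, {"x": -17, "y": -42, "z": 20, "hand": 40, "roll": 0}, {"x": -17, "y": -42, "z": 0, "hand": 40, "roll": 0}, {"x": -17, "y": -42, "z": 0, "hand": 40, "roll": 0}, {"x": -17, "y": -42, "z": 0, "hand": 40, "roll": 0}, {"x": -17, "y": -42, "z": 0, "hand": 40, "roll": 0}, {"x": -17, "y": -42, "z": 0, "hand": 40, "roll": 0}])

```text
time: 13.1
position: [0.4754, -0.1047, 0.2146]
tool_rot: [2.22, 2.221, 0.001]
ft_force: [0.2, -0.9, -1.1]
grip_width: 0.606
grip_force: 25.0
```

Request:
send_rows(rows=[{"x": -17, "y": -42, "z": 0, "hand": 40, "roll": 0}, {"x": -17, "y": -42, "z": 0, "hand": 40, "roll": 0}, {"x": -11, "y": -28, "z": 0, "hand": 40, "roll": 0}, {"x": -5, "y": -13, "z": 0, "hand": 40, "roll": 0}, {"x": 0, "y": 0, "z": 0, "hand": 40, "roll": 0}, {"x": 0, "y": 0, "z": 0, "hand": 40, "roll": 0}, {"x": 0, "y": 0, "z": 0, "hand": 40, "roll": 0}, {"x": 0, "y": 0, "z": 0, "hand": 40, "roll": 0}, {"x": 0, "y": 0, "z": 0, "hand": 40, "roll": 0}])

```text
time: 14.0
position: [0.4269, -0.2271, 0.2138]
tool_rot: [-2.219, -2.224, -0.0]
ft_force: [-0.2, -0.5, -1.3]
grip_width: 0.607
grip_force: 25.0
```

Request:
send_rows(rows=[{"x": 0, "y": -1, "z": -10, "hand": 40, "roll": 0}, {"x": 0, "y": 0, "z": -20, "hand": 40, "roll": 0}, {"x": 0, "y": 0, "z": -18, "hand": 40, "roll": 0}, {"x": 0, "y": 0, "z": -8, "hand": 40, "roll": 0}, {"x": 0, "y": 0, "z": -6, "hand": 40, "roll": 0}, {"x": 0, "y": 0, "z": 0, "hand": 40, "roll": 0}, {"x": 0, "y": 0, "z": 0, "hand": 40, "roll": 0}, {"x": 0, "y": 0, "z": 0, "hand": 40, "roll": 0}])

```text
time: 14.8
position: [0.4269, -0.2294, 0.1527]
tool_rot: [2.22, 2.22, 0.001]
ft_force: [-0.2, -0.4, -0.7]
grip_width: 0.602
grip_force: 25.0
```

Run:
```python
from h import *
t=get_state()["position"];print(t)
w=get_calibration("wrist");W=get_image("wrist");S=get_image("side");k=get_calibration("side")
p=proj(w,[t[0],t[1],.062]);print("tin bottom far",proj(w,[t[0],t[1]+.027,t[2]-.084]),"L rim outer far if centred",proj(w,[t[0],t[1]+.034,.062]),proj(w,[t[0]+.034,t[1],.062]),p)
q=proj(k,[t[0],t[1],.062]);a=np.linspace(0,2*np.pi,90)
for r,z in((.027,t[2]-.084),(.034,.062)):
    C=np.array([proj(k,[t[0]+r*np.cos(b),t[1]+r*np.sin(b),z]) for b in a]);print("side u",C[:,0].min(),C[:,0].max(),"vmax",C[:,1].max())
o2=q.astype(int)-[35,35];print(o2)
A=cv2.resize(W[110:230,248:388],(420,360));B=cv2.resize(S[o2[1]:o2[1]+60,o2[0]:o2[0]+60],(360,360),interpolation=cv2.INTER_NEAREST)
cv2.imwrite("pics/hov2.png",np.hstack([A,B]))
```

```text
[ 0.42689038 -0.22939467  0.15265956]
tin bottom far [318.35369701 198.36018208] L rim outer far if centred [318.34555395 184.844017  ] [368.56101766 233.40334502] [318.34940371 233.42803233]
side u 327.291418974184 359.05904954243186 vmax 296.42951352259496
side u 323.1510090343828 362.98283584994823 vmax 302.4256844799304
[308 253]
```

View pics/hov2.png

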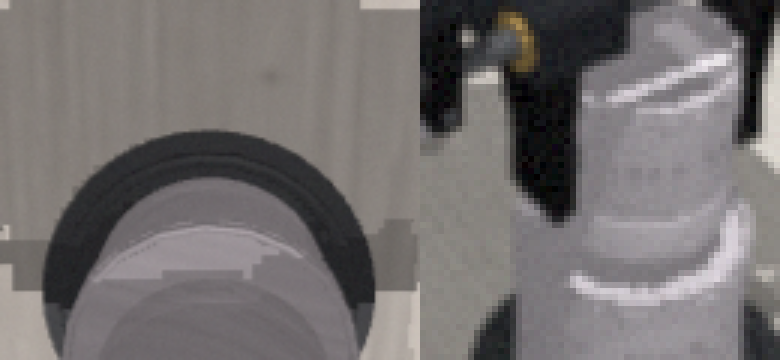

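The hover picture shows the large tin's rim (far arc at v≈185) and the second tin's lower edge concentric within about 2 mm in both views. I'm nudging 1 mm in +y and lowering.

Request:
send_rows(rows=[{"x": 0, "y": 1, "z": -3, "hand": 40, "roll": 0}, {"x": 0, "y": 0, "z": -3, "hand": 40, "roll": 0}, {"x": 0, "y": 0, "z": -2, "hand": 40, "roll": 0}, {"x": 0, "y": 0, "z": 0, "hand": 40, "roll": 0}, {"x": 0, "y": 0, "z": 0, "hand": 40, "roll": 0}, {"x": 0, "y": 0, "z": 0, "hand": 40, "roll": 0}])

```text
time: 15.5
position: [0.4264, -0.2282, 0.1439]
tool_rot: [2.221, 2.221, 0.0]
ft_force: [0.4, 0.6, -0.9]
grip_width: 0.603
grip_force: 25.0
```

Request:
send_rows(rows=[{"x": 0, "y": 0, "z": -1, "hand": 40, "roll": 0}, {"x": 0, "y": 0, "z": -1, "hand": 40, "roll": 0}, {"x": 0, "y": 0, "z": 0, "hand": 40, "roll": 0}, {"x": 0, "y": 0, "z": 0, "hand": 40, "roll": 0}, {"x": 0, "y": 0, "z": 0, "hand": 40, "roll": 0}])

```text
time: 16.0
position: [0.4264, -0.2282, 0.142]
tool_rot: [2.221, 2.221, 0.0]
ft_force: [0.5, 0.6, 0.4]
grip_width: 0.603
grip_force: 25.0
```

Request:
send_rows(rows=[{"x": 0, "y": 0, "z": -0.5, "hand": 40, "roll": 0}, {"x": 0, "y": 0, "z": 0, "hand": 75, "roll": 0}, {"x": 0, "y": 0, "z": 0, "hand": 75, "roll": 0}, {"x": 0, "y": 0, "z": 0, "hand": 75, "roll": 0}, {"x": 0, "y": 0, "z": 0, "hand": 75, "roll": 0}, {"x": 0, "y": 0, "z": 0, "hand": 75, "roll": 0}, {"x": 0, "y": 0, "z": 10, "hand": 75, "roll": 0}, {"x": 0, "y": 0, "z": 30, "hand": 75, "roll": 0}, {"x": 0, "y": 0, "z": 40, "hand": 75, "roll": 0}, {"x": 0, "y": 0, "z": 12, "hand": 75, "roll": 0}])

```text
time: 17.0
position: [0.4282, -0.2291, 0.2382]
tool_rot: [2.217, 2.216, 0.004]
ft_force: [0.2, 0.1, 0.7]
grip_width: 0.864
grip_force: 0.0
```

Request:
send_rows(rows=[{"x": 8, "y": 20, "z": 0, "hand": 75, "roll": 0}, {"x": 14, "y": 45, "z": 0, "hand": 75, "roll": 0}, {"x": 14, "y": 45, "z": 0, "hand": 75, "roll": 0}, {"x": 14, "y": 45, "z": 0, "hand": 75, "roll": 0}, {"x": 14, "y": 45, "z": 0, "hand": 75, "roll": 0}, {"x": 14, "y": 45, "z": 0, "hand": 75, "roll": 0}, {"x": 14, "y": 45, "z": 0, "hand": 75, "roll": 0}, {"x": 14, "y": 45, "z": 0, "hand": 75, "roll": 0}, {"x": 14, "y": 45, "z": 0, "hand": 75, "roll": 0}, {"x": 14, "y": 45, "z": 0, "hand": 75, "roll": 0}])

```text
time: 18.0
position: [0.5607, 0.1985, 0.2337]
tool_rot: [2.221, 2.221, 0.0]
ft_force: [1.4, -0.8, -0.6]
grip_width: 0.864
grip_force: 0.0
```

Request:
send_rows(rows=[{"x": 14, "y": 45, "z": 0, "hand": 75, "roll": 0}, {"x": 14, "y": 45, "z": 0, "hand": 75, "roll": 0}, {"x": 8, "y": 30, "z": 0, "hand": 75, "roll": 0}, {"x": 0, "y": 0, "z": 0, "hand": 75, "roll": 0}, {"x": 0, "y": 0, "z": 0, "hand": 75, "roll": 0}, {"x": 0, "y": 0, "z": 0, "hand": 75, "roll": 0}, {"x": 0, "y": 0, "z": 0, "hand": 75, "roll": 0}])

```text
time: 18.7
position: [0.5969, 0.3147, 0.2336]
tool_rot: [2.223, 2.218, -0.001]
ft_force: [0.2, -0.2, -0.3]
grip_width: 0.863
grip_force: 0.0
```

Run:
```python
from h import *
look("T3",(.588,.312),.052,.040)
```

```text
tcp [0.5968 0.315  0.2337] guess px [309.4 197.2] r 20.5
circle [337.  256.5  20.5] [0.616  0.2473 0.052 ]
circle [313.         181.5         20.39999962] [0.5916 0.3278 0.052 ]
circle [325.         255.          19.89999962] [0.6035 0.249  0.052 ]
crop origin 229 117
```

View pics/T3c.png

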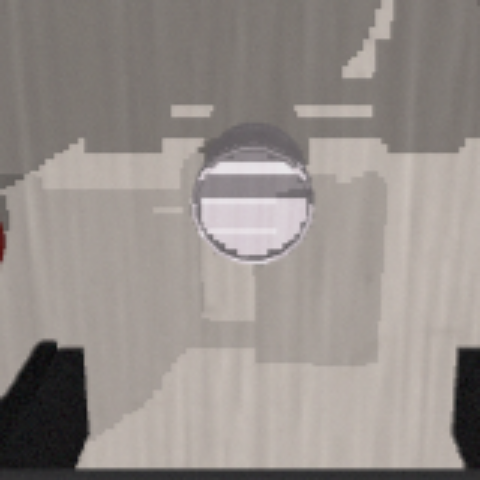

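The crop shows the third tin's circle at crop (252.5,205.5), image (313.2,185.5), which gives (0.5917,0.324). The red tin is well away on the left.

Request:
send_rows(rows=[{"x": -3, "y": 5, "z": 0, "hand": 70, "roll": 0}, {"x": -2, "y": 4, "z": 0, "hand": 70, "roll": 0}, {"x": 0, "y": 0, "z": -20, "hand": 70, "roll": 0}, {"x": 0, "y": 0, "z": -27, "hand": 70, "roll": 0}, {"x": 0, "y": 0, "z": -27, "hand": 70, "roll": 0}, {"x": 0, "y": 0, "z": -27, "hand": 70, "roll": 0}, {"x": 0, "y": 0, "z": -23, "hand": 70, "roll": 0}, {"x": 0, "y": 0, "z": -18, "hand": 70, "roll": 0}, {"x": 0, "y": 0, "z": -9, "hand": 70, "roll": 0}, {"x": 0, "y": 0, "z": 0, "hand": 70, "roll": 0}])

```text
time: 19.75
position: [0.5907, 0.3257, 0.0811]
tool_rot: [-2.221, -2.221, 0.003]
ft_force: [-0.2, -0.5, -1.0]
grip_width: 0.802
grip_force: 0.0
```

Request:
send_rows(rows=[{"x": 0, "y": 0, "z": 0, "hand": 70, "roll": 0}, {"x": 0, "y": 0, "z": 0, "hand": 70, "roll": 0}, {"x": 0, "y": 0, "z": 0, "hand": 28, "roll": 0}, {"x": 0, "y": 0, "z": 0, "hand": 28, "roll": 0}, {"x": 0, "y": 0, "z": 0, "hand": 28, "roll": 0}, {"x": 0, "y": 0, "z": 0, "hand": 28, "roll": 0}, {"x": 0, "y": 0, "z": 0, "hand": 28, "roll": 0}, {"x": 0, "y": 0, "z": 0, "hand": 28, "roll": 0}, {"x": 0, "y": 0, "z": 0, "hand": 28, "roll": 0}, {"x": 0, "y": 0, "z": 0, "hand": 28, "roll": 0}])

```text
time: 20.75
position: [0.5914, 0.3258, 0.0824]
tool_rot: [2.221, 2.221, -0.0]
ft_force: [-0.5, -0.7, 0.6]
grip_width: 0.441
grip_force: 25.0
```

Request:
send_rows(rows=[{"x": 0, "y": 0, "z": 10, "hand": 28, "roll": 0}, {"x": 0, "y": 0, "z": 30, "hand": 28, "roll": 0}, {"x": 0, "y": 0, "z": 40, "hand": 28, "roll": 0}, {"x": -5, "y": -20, "z": 35, "hand": 28, "roll": 0}, {"x": -13, "y": -32, "z": 30, "hand": 28, "roll": 0}, {"x": -13, "y": -43, "z": 10, "hand": 28, "roll": 0}, {"x": -13, "y": -44, "z": 0, "hand": 28, "roll": 0}, {"x": -13, "y": -44, "z": 0, "hand": 28, "roll": 0}, {"x": -13, "y": -44, "z": 0, "hand": 28, "roll": 0}, {"x": -13, "y": -44, "z": 0, "hand": 28, "roll": 0}])

```text
time: 21.75
position: [0.5075, 0.0532, 0.2382]
tool_rot: [2.221, 2.221, 0.001]
ft_force: [0.8, -1.0, -0.5]
grip_width: 0.442
grip_force: 25.0
```

Request:
send_rows(rows=[{"x": -13, "y": -44, "z": 0, "hand": 28, "roll": 0}, {"x": -13, "y": -44, "z": 0, "hand": 28, "roll": 0}, {"x": -13, "y": -44, "z": 0, "hand": 28, "roll": 0}, {"x": -13, "y": -44, "z": 0, "hand": 28, "roll": 0}, {"x": -13, "y": -44, "z": 0, "hand": 28, "roll": 0}, {"x": -11, "y": -35, "z": 0, "hand": 28, "roll": 0}, {"x": -6, "y": -20, "z": 0, "hand": 28, "roll": 0}, {"x": 0, "y": -8, "z": 0, "hand": 28, "roll": 0}, {"x": 0, "y": 0, "z": 0, "hand": 28, "roll": 0}, {"x": 0, "y": 0, "z": 0, "hand": 28, "roll": 0}])

```text
time: 22.75
position: [0.4271, -0.2266, 0.2375]
tool_rot: [-2.219, -2.224, -0.001]
ft_force: [-0.3, 0.7, -1.4]
grip_width: 0.442
grip_force: 25.0
```

Request:
send_rows(rows=[{"x": 0, "y": 0, "z": 0, "hand": 28, "roll": 0}, {"x": 0, "y": 0, "z": 0, "hand": 28, "roll": 0}, {"x": 0, "y": 0, "z": 0, "hand": 28, "roll": 0}])

```text
time: 23.05
position: [0.4267, -0.2274, 0.2374]
tool_rot: [-2.22, -2.223, -0.0]
ft_force: [0.3, -0.5, -0.9]
grip_width: 0.445
grip_force: 25.0
```

Request:
send_rows(rows=[{"x": 0, "y": -0.5, "z": -12, "hand": 28, "roll": 0}, {"x": 0, "y": 0, "z": -15, "hand": 28, "roll": 0}, {"x": 0, "y": 0, "z": -8, "hand": 28, "roll": 0}, {"x": 0, "y": 0, "z": -3, "hand": 28, "roll": 0}, {"x": 0, "y": 0, "z": -2, "hand": 28, "roll": 0}, {"x": 0, "y": 0, "z": 0, "hand": 28, "roll": 0}, {"x": 0, "y": 0, "z": 0, "hand": 28, "roll": 0}, {"x": 0, "y": 0, "z": 0, "hand": 28, "roll": 0}])

```text
time: 23.85
position: [0.4266, -0.2288, 0.1979]
tool_rot: [2.221, 2.221, 0.001]
ft_force: [-0.9, 0.0, -0.3]
grip_width: 0.445
grip_force: 25.0
```

Request:
send_rows(rows=[{"x": 0, "y": 0, "z": -2, "hand": 28, "roll": 0}, {"x": 0, "y": 0, "z": -2, "hand": 28, "roll": 0}, {"x": 0, "y": 0, "z": 0, "hand": 28, "roll": 0}, {"x": 0, "y": 0, "z": 0, "hand": 28, "roll": 0}, {"x": 0, "y": 0, "z": 0, "hand": 28, "roll": 0}])

```text
time: 24.35
position: [0.4264, -0.2287, 0.1934]
tool_rot: [2.221, 2.221, 0.0]
ft_force: [0.1, -0.1, -1.7]
grip_width: 0.447
grip_force: 25.0
```

Already below the rim-contact height with no force, so the third tin is inside the rim. I'm lowering on to the seat.

Request:
send_rows(rows=[{"x": 0, "y": 0, "z": -1, "hand": 28, "roll": 0}, {"x": 0, "y": 0, "z": -1, "hand": 28, "roll": 0}, {"x": 0, "y": 0, "z": -1, "hand": 28, "roll": 0}, {"x": 0, "y": 0, "z": 0, "hand": 28, "roll": 0}, {"x": 0, "y": 0, "z": 0, "hand": 28, "roll": 0}, {"x": 0, "y": 0, "z": 0, "hand": 28, "roll": 0}])

```text
time: 24.95
position: [0.4264, -0.2287, 0.1903]
tool_rot: [2.221, 2.221, 0.0]
ft_force: [1.0, -0.7, -0.3]
grip_width: 0.446
grip_force: 25.0
```

Request:
send_rows(rows=[{"x": 0, "y": 0, "z": -0.6, "hand": 28, "roll": 0}, {"x": 0, "y": 0, "z": 0, "hand": 28, "roll": 0}, {"x": 0, "y": 0, "z": 0, "hand": 28, "roll": 0}])

```text
time: 25.25
position: [0.4264, -0.2287, 0.1903]
tool_rot: [2.221, 2.221, 0.0]
ft_force: [-1.7, 1.3, 5.2]
grip_width: 0.444
grip_force: 25.0
```

Request:
send_rows(rows=[{"x": 0, "y": 0, "z": 0, "hand": 60, "roll": 0}, {"x": 0, "y": 0, "z": 0, "hand": 60, "roll": 0}, {"x": 0, "y": 0, "z": 0, "hand": 60, "roll": 0}, {"x": 0, "y": 0, "z": 0, "hand": 60, "roll": 0}, {"x": 0, "y": 0, "z": 0, "hand": 60, "roll": 0}, {"x": 0, "y": 0, "z": 10, "hand": 60, "roll": 0}, {"x": 0, "y": 0, "z": 30, "hand": 60, "roll": 0}, {"x": 0, "y": 0, "z": 30, "hand": 60, "roll": 0}, {"x": 0, "y": 0, "z": 10, "hand": 60, "roll": 0}, {"x": 0, "y": 0, "z": 0, "hand": 60, "roll": 0}])

```text
time: 26.25
position: [0.4273, -0.2291, 0.2718]
tool_rot: [2.219, 2.219, 0.002]
ft_force: [0.3, -0.4, -0.8]
grip_width: 0.691
grip_force: 0.0
```

Request:
send_rows(rows=[{"x": 3, "y": 25, "z": 0, "hand": 60, "roll": 0}, {"x": 3, "y": 30, "z": 0, "hand": 60, "roll": 0}, {"x": 3, "y": 30, "z": -10, "hand": 60, "roll": 0}, {"x": 3, "y": 30, "z": -15, "hand": 60, "roll": 0}, {"x": 2, "y": 24, "z": -10, "hand": 60, "roll": 0}, {"x": 0, "y": 0, "z": 0, "hand": 60, "roll": 0}, {"x": 0, "y": 0, "z": 0, "hand": 60, "roll": 0}, {"x": 0, "y": 0, "z": 0, "hand": 60, "roll": 0}, {"x": 0, "y": 0, "z": 0, "hand": 60, "roll": 0}])

```text
time: 27.15
position: [0.4403, -0.0908, 0.2349]
tool_rot: [2.223, 2.219, 0.0]
ft_force: [-0.8, -0.0, -0.1]
grip_width: 0.691
grip_force: 0.0
```

Run:
```python
from h import *
look("T4",(.440,-.09),.050,.026,60)
```

```text
tcp [ 0.4404 -0.0907  0.2349] guess px [318.2 192.9] r 13.2
crop origin 258 132
```

View pics/T4c.png

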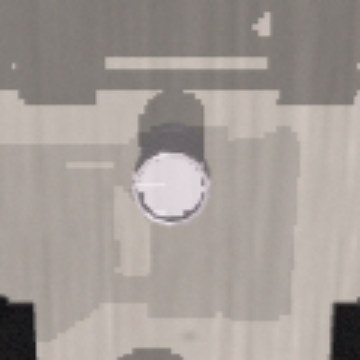

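The crop shows the smallest tin at crop (171,187), image (315,194.3), which gives (0.437,-0.0914).

Request:
send_rows(rows=[{"x": -3.5, "y": -0.5, "z": 0, "hand": 60, "roll": 0}, {"x": 0, "y": 0, "z": 0, "hand": 60, "roll": 0}, {"x": 0, "y": 0, "z": -20, "hand": 60, "roll": 0}, {"x": 0, "y": 0, "z": -27, "hand": 60, "roll": 0}, {"x": 0, "y": 0, "z": -27, "hand": 60, "roll": 0}, {"x": 0, "y": 0, "z": -27, "hand": 60, "roll": 0}, {"x": 0, "y": 0, "z": -25, "hand": 60, "roll": 0}, {"x": 0, "y": 0, "z": -18, "hand": 60, "roll": 0}, {"x": 0, "y": 0, "z": -9, "hand": 60, "roll": 0}, {"x": 0, "y": 0, "z": 0, "hand": 60, "roll": 0}])

```text
time: 28.2
position: [0.4361, -0.0901, 0.0809]
tool_rot: [-2.22, -2.22, 0.002]
ft_force: [-0.2, -0.2, 0.2]
grip_width: 0.69
grip_force: 0.0
```

Request:
send_rows(rows=[{"x": 0, "y": 0, "z": 0, "hand": 60, "roll": 0}, {"x": 0, "y": 0, "z": 0, "hand": 60, "roll": 0}, {"x": 0, "y": 0, "z": 0, "hand": 15, "roll": 0}, {"x": 0, "y": 0, "z": 0, "hand": 15, "roll": 0}, {"x": 0, "y": 0, "z": 0, "hand": 15, "roll": 0}, {"x": 0, "y": 0, "z": 0, "hand": 15, "roll": 0}, {"x": 0, "y": 0, "z": 0, "hand": 15, "roll": 0}, {"x": 0, "y": 0, "z": 0, "hand": 15, "roll": 0}, {"x": 0, "y": 0, "z": 0, "hand": 15, "roll": 0}, {"x": 0, "y": 0, "z": 0, "hand": 15, "roll": 0}])

```text
time: 29.2
position: [0.4368, -0.0902, 0.0818]
tool_rot: [2.221, 2.221, -0.0]
ft_force: [-0.5, -0.5, 1.5]
grip_width: 0.282
grip_force: 26.0
```

Request:
send_rows(rows=[{"x": 0, "y": 0, "z": 10, "hand": 15, "roll": 0}, {"x": 0, "y": 0, "z": 30, "hand": 15, "roll": 0}, {"x": 0, "y": 0, "z": 40, "hand": 15, "roll": 0}, {"x": 0, "y": 0, "z": 45, "hand": 15, "roll": 0}, {"x": 0, "y": 0, "z": 40, "hand": 15, "roll": 0}, {"x": 0, "y": 0, "z": 20, "hand": 15, "roll": 0}, {"x": 0, "y": 0, "z": 5, "hand": 15, "roll": 0}, {"x": 0, "y": 0, "z": 0, "hand": 15, "roll": 0}])

```text
time: 30.0
position: [0.4369, -0.0902, 0.2723]
tool_rot: [2.221, 2.221, 0.001]
ft_force: [-0.2, 0.3, -0.4]
grip_width: 0.282
grip_force: 26.0
```

Request:
send_rows(rows=[{"x": -2, "y": -20, "z": 0, "hand": 15, "roll": 0}, {"x": -2, "y": -30, "z": 0, "hand": 15, "roll": 0}, {"x": -2, "y": -30, "z": 0, "hand": 15, "roll": 0}, {"x": -2, "y": -30, "z": 0, "hand": 15, "roll": 0}, {"x": -2, "y": -20, "z": 0, "hand": 15, "roll": 0}, {"x": 0, "y": -9, "z": 0, "hand": 15, "roll": 0}, {"x": 0, "y": 0, "z": 0, "hand": 15, "roll": 0}, {"x": 0, "y": 0, "z": 0, "hand": 15, "roll": 0}, {"x": 0, "y": 0, "z": 0, "hand": 15, "roll": 0}, {"x": 0, "y": 0, "z": 0, "hand": 15, "roll": 0}])

```text
time: 31.0
position: [0.4272, -0.228, 0.2718]
tool_rot: [-2.219, -2.224, -0.0]
ft_force: [-0.5, -0.1, -1.3]
grip_width: 0.279
grip_force: 26.0
```

Request:
send_rows(rows=[{"x": -0.5, "y": -0.5, "z": -8, "hand": 15, "roll": 0}, {"x": 0, "y": 0, "z": -10, "hand": 15, "roll": 0}, {"x": 0, "y": 0, "z": -5, "hand": 15, "roll": 0}, {"x": 0, "y": 0, "z": -2, "hand": 15, "roll": 0}, {"x": 0, "y": 0, "z": -1, "hand": 15, "roll": 0}, {"x": 0, "y": 0, "z": 0, "hand": 15, "roll": 0}, {"x": 0, "y": 0, "z": 0, "hand": 15, "roll": 0}, {"x": 0, "y": 0, "z": 0, "hand": 15, "roll": 0}])

```text
time: 31.8
position: [0.4265, -0.2298, 0.2461]
tool_rot: [2.221, 2.221, 0.0]
ft_force: [-0.4, -0.6, -0.6]
grip_width: 0.28
grip_force: 26.0
```

Request:
send_rows(rows=[{"x": 0, "y": 0, "z": -2, "hand": 15, "roll": 0}, {"x": 0, "y": 0, "z": -2, "hand": 15, "roll": 0}, {"x": 0, "y": 0, "z": 0, "hand": 15, "roll": 0}, {"x": 0, "y": 0, "z": 0, "hand": 15, "roll": 0}, {"x": 0, "y": 0, "z": 0, "hand": 15, "roll": 0}])

```text
time: 32.3
position: [0.4264, -0.2297, 0.2418]
tool_rot: [2.221, 2.221, 0.0]
ft_force: [0.2, 0.1, -0.3]
grip_width: 0.28
grip_force: 26.0
```

Request:
send_rows(rows=[{"x": 0, "y": 0, "z": -1, "hand": 15, "roll": 0}, {"x": 0, "y": 0, "z": -0.6, "hand": 15, "roll": 0}, {"x": 0, "y": 0, "z": 0, "hand": 15, "roll": 0}, {"x": 0, "y": 0, "z": 0, "hand": 15, "roll": 0}, {"x": 0, "y": 0, "z": 0, "hand": 15, "roll": 0}])

```text
time: 32.8
position: [0.4264, -0.2297, 0.2402]
tool_rot: [2.221, 2.221, 0.0]
ft_force: [0.1, -0.8, -1.0]
grip_width: 0.279
grip_force: 26.0
```

Inside the rim, with no contact at 0.2402. I'm continuing to the seat.

Request:
send_rows(rows=[{"x": 0, "y": 0, "z": -1, "hand": 15, "roll": 0}, {"x": 0, "y": 0, "z": -1, "hand": 15, "roll": 0}, {"x": 0, "y": 0, "z": -0.5, "hand": 15, "roll": 0}, {"x": 0, "y": 0, "z": 0, "hand": 15, "roll": 0}, {"x": 0, "y": 0, "z": 0, "hand": 15, "roll": 0}])

```text
time: 33.3
position: [0.4264, -0.2297, 0.2378]
tool_rot: [2.221, 2.221, 0.0]
ft_force: [0.1, 0.5, 0.8]
grip_width: 0.283
grip_force: 26.0
```

Request:
send_rows(rows=[{"x": 0, "y": 0, "z": -0.3, "hand": 15, "roll": 0}, {"x": 0, "y": 0, "z": 0, "hand": 50, "roll": 0}, {"x": 0, "y": 0, "z": 0, "hand": 50, "roll": 0}, {"x": 0, "y": 0, "z": 0, "hand": 50, "roll": 0}, {"x": 0, "y": 0, "z": 0, "hand": 50, "roll": 0}, {"x": 0, "y": 0, "z": 0, "hand": 50, "roll": 0}, {"x": 0, "y": 0, "z": 10, "hand": 50, "roll": 0}, {"x": 0, "y": 0, "z": 25, "hand": 50, "roll": 0}, {"x": 0, "y": 0, "z": 25, "hand": 50, "roll": 0}, {"x": 0, "y": 0, "z": 10, "hand": 50, "roll": 0}])

```text
time: 34.3
position: [0.4273, -0.2301, 0.3105]
tool_rot: [2.218, 2.218, 0.003]
ft_force: [0.5, -0.3, -0.7]
grip_width: 0.572
grip_force: 0.0
```

Request:
send_rows(rows=[{"x": 0, "y": 20, "z": 5, "hand": 50, "roll": 0}, {"x": 5, "y": 40, "z": 0, "hand": 50, "roll": 0}, {"x": 10, "y": 40, "z": 0, "hand": 50, "roll": 0}, {"x": 10, "y": 40, "z": 0, "hand": 50, "roll": 0}, {"x": 0, "y": 20, "z": 0, "hand": 50, "roll": 0}, {"x": 0, "y": 0, "z": 0, "hand": 50, "roll": 0}, {"x": 0, "y": 0, "z": 0, "hand": 50, "roll": 0}, {"x": 0, "y": 0, "z": 0, "hand": 50, "roll": 0}])

```text
time: 35.1
position: [0.4512, -0.0712, 0.3123]
tool_rot: [2.224, 2.219, -0.001]
ft_force: [-0.7, -1.4, 0.5]
grip_width: 0.577
grip_force: 0.0
```

Run:
```python
from h import *
k=get_calibration("side");im=get_image("side");cv2.imwrite("pics/end.png",im)
for z in(.206,.16,.112,.062,.006):print(z,proj(k,[.4264,-.2295,z]))
cv2.imwrite("pics/endc.png",cv2.resize(im[190:350,270:430],None,fx=3.5,fy=3.5,interpolation=cv2.INTER_CUBIC))
```

```text
0.206 [345.75232776 216.93354399]
0.16 [344.752078  241.4810944]
0.112 [343.77578531 265.44070453]
0.062 [342.82505    288.77310029]
0.006 [341.83254911 313.13048262]
```

View pics/endc.png

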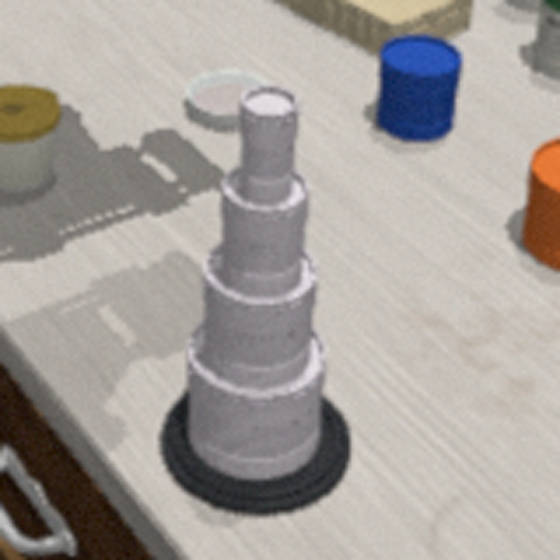

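The picture shows all four tins upright and seated in order on the stand: smallest top at crop (267,103), stand at (257,440). I'm handing it in.

```bash
python3 -c "from bench import *; print(close_job())"
```

```text
the job is handed in; nothing more can be done
None
```

The four tins are stacked upright on the stand, largest to smallest, each seated in the rim below with the gripper clear, and the job was handed in at about 35 s; no verdict was returned. I viewed 15 pictures against the limit of 14: one was lost when a move was refused, and the last was the final check.

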